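# Set out the control-blood warm-up tray beside the analyser

### The arm

A 6-joint arm with a two-finger parallel gripper is mounted at the origin on a cart in front of the work surface, level with it; the furniture and walls round the work are solid. World frame = base frame: x ahead of the robot, y to its left, z up, the work surface at z = 0. Lengths are in m, angles in rad, forces in N, time in s.
With the tool pointing down it reaches from about 0.275 to 1 m from the base axis. Payload 8.4 kg.
Tool frame: the origin (TCP) lies on the centre line of the jaws, within the pads' length; the fingertips stand 17 mm ahead of it and the grasp point (between the pads) lies 2 mm behind it (bot.tcp_to_tips is the z of the fingertips in the tool frame, in m); z points along the fingers, y is the line along which they close (so a half turn about z gives the same grasp; the last joint's range is limited). The gripper opens to 85 mm and grips with 20 to 120 N. Pads are 22 mm wide; open, the fingers measure 114 mm over their backs; the gripper's body (76 mm by 85 mm) begins 54 mm behind the grasp point. The pads swing forward as they close: fully open they stand 13 mm farther back than shut.
Start: joints at [1.101, 0.353, 1.633, -0, 1.155, -0.002], TCP at [0.282, 0.558, 0.248] pointing down, gripper open.
Joint ranges: [-2.63, 2.63], [-0.92, 2.1], [0.06, 2.66], [-1.3, 4.44], [0, 2.69], [-3.02, 3.02]. Speed limits (rad/s): [2.22, 2.22, 2.79, 3.14, 3.14, 3.14].

### API

Orientations are given as a unit quaternion [x, y, z, w].
In Python, from workcell import bot, viewer, get_obs gives the robot as it stands (bot), with the cameras (viewer) and the readings as plain functions. Calls block until the motion is done:
- bot.reach(position, orientation): joint-space move of the TCP to a pose.
- bot.servo_line(position, ori=None, velocity=0.15): straight line of the TCP; ori=None keeps the orientation; velocity is the mean speed in m/s.
- bot.goto_joints(angles): joint-space move.
- bot.move_gripper(opening, strength=None): finger opening in m; strength is the grip in N (None keeps the last); returns when the fingers have stopped.
- bot.dwell(seconds).
- bot.solve_ik(position, orientation): joint angles nearest the present ones, or None.
- get_obs(): the state.
- viewer.read_camera(name): name is "scene" or "top" or "wrist"; returns a dict with "frame" (420x560x3 uint8, red, green, blue), "intrinsics" (3x3 intrinsics, pixels), "view" (4x4, takes a point from world to camera coordinates). Camera axes: x right, y down, z forward; pixel columns grow to the right and rows downward; lengths in m; the calibration is good to about 2 mm. A picture is of the moment at which its call begins. There is no depth.
A pose or a line that the arm cannot do raises bot.IKError and nothing moves.
- bot.hand_in(): hands the job in; it is judged then, once.
The state is a dict: "time_s": time; "joint_pos": joint angles; "joint_vel": joint speeds; "joint_efforts": joint torques, N m; "position": TCP position; "orientation": TCP orientation; "wrist_force": force on the tool from outside, world axes, zero at the start; "ft_torque": the same for the moment, N m; "gripper_width": finger opening in m; "grip_force": force on a finger pad.
Only numpy, scipy, OpenCV 4.12 (cv2) and the standard library are available. Lean on these libraries where they do the work, as an engineer would, in place of code of your own. Each camera call takes 0.05 s, during which the arm holds its last target. There are 200 camera calls.

### The job

Set out the grey tray for warming up the control blood: petri dish flat in the middle of the tray floor's left half and timer flat in the middle of its right half, side by side and midway between the marker clips along the front and the back rim, the timer square to the tray with its buttons towards the clips. Stand the control vial upright in the dish, which is its drip saucer, and press the marker down into the two spring clips until it snaps fully home in both. Keep the vial upright all along, and do not shift the label roll, the blood tube or the pen that lie about.

Things in the scene. Friction and masses are not known exactly. Their poses are not given: they have to be found in the camera images.
- tray: Grey shallow tray, fixed, 168 (x) by 176 mm (y), floor 3 mm thick, rim 4 mm thick, 6 mm high, small lips outside both ends. Origin: centre of its underside, on the bench; +x to the back rim (away from the robot, turned up to 0.15 rad), +y left. The clips in front reach back to x -38 mm; the rim's inner face is at x +80: midway is x +20. Inner width 168: the halves' middles are y +42 and -42 mm.
- clip_seat (a point): Where the middle of the seated marker comes: tray x -54, y 0, z 13 mm; axes as the tray; the marker lies along y. Two steel clips at y +34 and -34 mm, 16 mm wide, tops 28 mm above the bench, free between them for fingers. Their sprung jaws (gap 11 mm, flared tops) part as it is pushed straight down with 5 to 10 N, then close over it. Unsnapped it lies 14 mm higher.
- marker_mid (a point): Loose red and white felt marker, 135 mm long, 16 mm thick, 25 g, lying on the bench. This point is the middle of it, on its axis (8 mm above the bench as it lies); y runs along its length. Either end may go either way; grasp it across, at the middle.
- dish: Loose clear open petri dish, 55 mm across, 12 mm high, wall 2 mm, floor 2 mm, 30 g. Origin: centre of the underside; z up.
- vial: Loose control-blood vial with a screw cap: glass body 24 mm across and 40 mm high, cap 20 mm across, 52 mm high in all, 30 g, standing upright. Origin: centre of the underside; z up.
- timer: Loose white lab timer, a flat box 58 mm (its x) by 62 mm (its y), 17 mm high and 20 mm with its buttons, 60 g. Origin: centre of the underside; z up; -x is the side with the buttons. Beware: right of and behind the tray stands the tall analyser, its front from about x 0.57, y -0.10 to x 0.66, y 0.15 m; near it keep the long side of the gripper along the bench.
- timer_front (a point): Middle of the timer's button side (29 mm from its centre, 8.5 mm up).
- label_roll: Bystander: loose white roll of labels, 62 mm across, 36 mm high, origin at the centre of its underside. Leave it where it is.
- lying_tube: Bystander: loose capped blood tube, 78 mm long, 16 mm thick, lying; origin at the middle of its round foot, z along it to the cap. Leave it where it is.
- pen: Bystander: loose slim pen, 145 mm long, 9 mm thick, y along it, origin under its middle. Leave it where it is.

How it is judged:
At the end, for the whole second after the job is handed in: Dish and timer flat on the tray floor, x 2 to 38 mm, y 24 to 60 mm left (dish), right (timer; buttons to the clips, square to 0.2 rad); vial upright in the dish, centres within 15.5 mm; marker snapped level into both clips: 3.5 mm across, 18 mm along, 3 mm in height; at rest (x of dish in the frame of tray between 0.002 and 0.038 m and y of dish in the frame of tray between 0.024 and 0.06 m and z of each of dish, timer in the frame of tray below 0.0055 m and angle between each of dish, timer's own z axis and vertical below 0.08 rad and x of timer in the frame of tray between 0.002 and 0.038 m and y of timer in the frame of tray between -0.06 and -0.024 m and angle between the x axis of timer and the x axis of tray, either way round below 0.2 rad and x of timer_front in the frame of tray below 0.012 m and horizontal distance between vial and dish below 0.0155 m and z of vial in the frame of dish below 0.006 m and angle between vial's own z axis and vertical below 0.1 rad and x of marker_mid in the frame of clip_seat between -0.0035 and 0.0035 m and y of marker_mid in the frame of clip_seat between -0.018 and 0.018 m and z of marker_mid in the frame of clip_seat between -0.004 and 0.003 m and angle between the y axis of marker_mid and the y axis of tray, either way round below 0.07 rad and angle between marker_mid's own y axis and vertical above 1.47 rad and linear speed of each of dish, timer, vial below 0.01 m/s); the robot touches nothing.
It fails at once if the control vial is tipped over or strongly tilted (angle between vial's own z axis and vertical above 0.5 rad).
It fails at once if the label roll, the blood tube or the pen is shifted by more than 25 mm (distance of any of label_roll, lying_tube, pen from where it was at the start of the episode above 0.025 m).
It also fails if it takes over 112 s, if anything falls off the work surface, if the arm or the gripper's body presses on something with over 40 N, if the wrist force passes 120 N, or if a joint passes its speed limit or range.

## Working session

There is one attempt and no reset: what is moved stays moved. The work goes in short steps, each a Python script; the robot and the scene stay as the last script left them, time stands still between calls to the robot, and variables do not carry over. Pictures are saved under pics/ and viewed, at most 14 in all, crops included, and the job is handed in when it is done.

```bash
ls; mkdir -p pics; python3 - <<'E'
from workcell import bot, viewer, get_obs
import cv2,numpy as np
for n in ("top","scene"):
    c=viewer.read_camera(n); cv2.imwrite(f"pics/{n}0.png",cv2.resize(c["frame"][:,:,::-1],None,fx=1.4,fy=1.4,interpolation=cv2.INTER_CUBIC))
    print(n,c["intrinsics"].tolist(),np.round(c["view"],3).tolist())
o=get_obs();print(o["time_s"],o["position"],o["orientation"],bot.tcp_to_tips)
E
```

```text
pics
workcell.py
top [[446.8693730067601, 0.0, 271.2357931696904], [0.0, 446.8693730067601, 210.673930460992], [0.0, 0.0, 1.0]] [[0.12, -0.993, -0.001, 0.166], [-0.97, -0.117, -0.214, 0.583], [0.213, 0.027, -0.977, 0.88], [0.0, 0.0, 0.0, 1.0]]
scene [[441.5090461974474, 0.0, 279.50880935500123], [0.0, 441.5090461974474, 208.8728498929052], [0.0, 0.0, 1.0]] [[0.84, -0.543, -0.023, -0.366], [-0.227, -0.313, -0.922, 0.247], [0.493, 0.779, -0.387, 0.41], [0.0, 0.0, 0.0, 1.0]]
0.1 [0.28162337 0.55748619 0.24762362] [ 2.31778763e-01  9.72768319e-01 -6.13844663e-04 -1.57712164e-04] 0.017
```

View pics/top0.png

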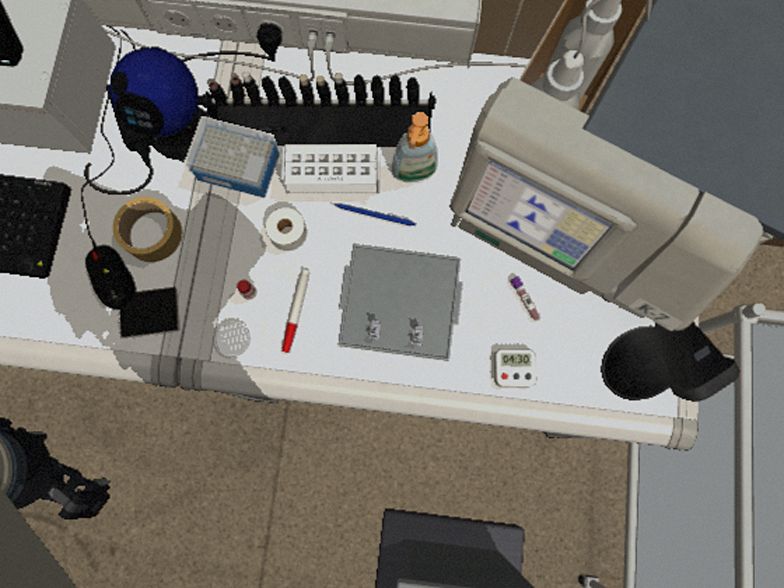

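View pics/scene0.png

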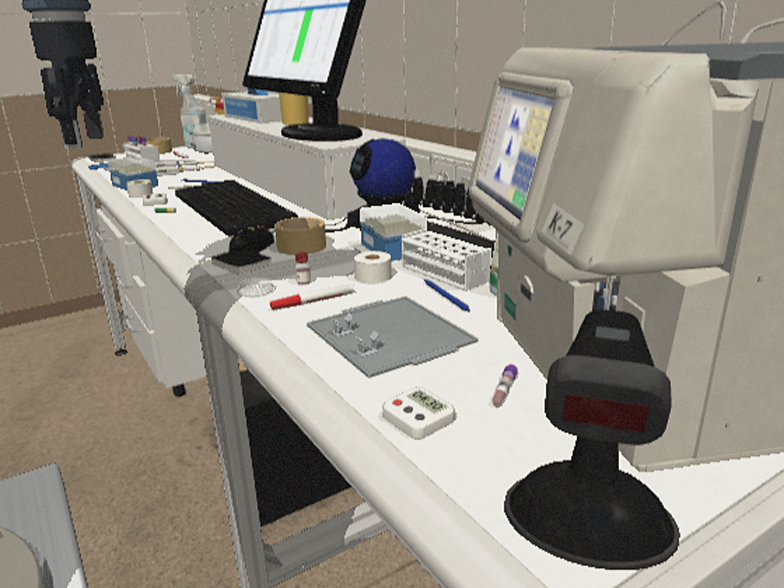

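The top view (1.4x pixels) shows the tray at (400,300) with its clips at (373,325) and (416,330). Dish (233,337), vial cap (245,288), marker (304,268)–(288,350) and timer (515,367) with its buttons on the front side. The roll is at (283,226), the tube at (523,297) and the pen at (375,214). The scene view shows the same things.

```bash
cat > h.py <<'E'
from workcell import bot, viewer, get_obs
import cv2,numpy as np
from scipy.spatial.transform import Rotation as R
def ray(c,px):
    V=np.array(c["view"]);r=V[:3,:3].T@(np.linalg.inv(c["intrinsics"])@[px[0],px[1],1.]);return -V[:3,:3].T@V[:3,3],r
def onplane(c,px,z):
    o,r=ray(c,px);return o+r*(z-o[2])/r[2]
def tri(a,pa,b,pb):
    o1,r1=ray(a,pa);o2,r2=ray(b,pb);s=np.linalg.lstsq(np.c_[r1,-r2],o2-o1,rcond=None)[0]
    p,q=o1+s[0]*r1,o2+s[1]*r2;return (p+q)/2,np.linalg.norm(p-q)
def proj(c,p):
    q=np.array(c["view"])@np.r_[p,1];k=np.array(c["intrinsics"])@q[:3];return k[:2]/k[2]
def down(th):  # tool y axis (closing line) at angle th from world +y, pointing down
    return (R.from_euler('z',th)*R.from_quat([0,1,0,0])).as_quat()   # tool y -> world y
def blobs(m,amin=30):
    n,l,s,ce=cv2.connectedComponentsWithStats(m.astype(np.uint8));return [(s[i],ce[i],l==i) for i in range(1,n) if s[i][4]>=amin]
def save(c,n,f=1.4,crop=None):
    im=c["frame"][:,:,::-1]
    if crop: im=im[crop[1]:crop[3],crop[0]:crop[2]]
    cv2.imwrite(f"pics/{n}.png",cv2.resize(im,None,fx=f,fy=f,interpolation=cv2.INTER_CUBIC))
E
python3 - <<'E'
from h import *
c=viewer.read_camera("top");s=viewer.read_camera("scene")
T={'tray':(400,300,.006),'dish':(233,337,.012),'vialcap':(245,288,.052),'mk_a':(304,268,.01),'mk_b':(288,350,.01),'timer':(515,367,.018),'roll':(283,226,.036),'pen':(375,214,.008),'tubea':(512,276,.01),'tubeb':(537,318,.01),'clipL':(373,325,.02),'clipR':(416,330,.02)}
for k,(u,v,z) in T.items(): print(k,np.round(onplane(c,(u/1.4,v/1.4),z),3))
S={'vialcap':(303,256),'timer':(420,405),'dish':(258,289),'mk_b':(272,304),'mk_a':(354,291)}
for k,(u,v) in S.items():
    p,e=tri(c,(T[k][0]/1.4,T[k][1]/1.4),s,(u/1.4,v/1.4));print('tri',k,np.round(p,3),round(e,4))
for th in (0,np.pi/2,-np.pi/2):print(th,bot.solve_ik([.4,.3,.3],down(th)),bot.solve_ik([.4,-.1,.3],down(th)))
E
```

```text
tray [0.567 0.203 0.006]
dish [0.475 0.456 0.012]
vialcap [0.547 0.441 0.052]
mk_a [0.6   0.362 0.01 ]
mk_b [0.466 0.368 0.01 ]
timer [0.481 0.015 0.018]
roll [0.658 0.402 0.036]
pen [0.705 0.26  0.008]
tubea [0.627 0.029 0.01 ]
tubeb [ 0.563 -0.016  0.01 ]
clipL [0.519 0.24  0.02 ]
clipR [0.52  0.173 0.02 ]
tri vialcap [0.55  0.442 0.046] 0.0029
tri timer [0.482 0.014 0.015] 0.0008
tri dish [0.476 0.459 0.   ] 0.0009
tri mk_b [0.464 0.368 0.009] 0.0028
tri mk_a [ 0.602  0.365 -0.002] 0.0021
0 [ 6.40501104e-01  1.06262226e-01  1.83432479e+00 -4.44089210e-16
  1.20100564e+00 -9.30295223e-01] [-2.48616706e-01 -4.58590721e-02  1.99238418e+00 -4.44089210e-16
  1.19506754e+00 -1.81941303e+00]
1.5707963267948966 [ 6.40501104e-01  1.06262226e-01  1.83432479e+00 -4.44089210e-16
  1.20100564e+00 -2.50109155e+00] [-2.48616706e-01 -4.58590721e-02  1.99238418e+00 -4.44089210e-16
  1.19506754e+00  2.89297595e+00]
-1.5707963267948966 [ 6.40501104e-01  1.06262226e-01  1.83432479e+00 -4.44089210e-16
  1.20100564e+00  6.40501104e-01] [-2.48616706e-01 -4.58590721e-02  1.99238418e+00 -4.44089210e-16
  1.19506754e+00 -2.48616706e-01]
```

```bash
python3 - <<'E'
from h import *
for i,p in enumerate([(.47,.42,.33),(.50,.23,.33),(.44,.06,.33)]):
    bot.reach(p,down(-np.pi/2)); c=viewer.read_camera("wrist"); V=np.array(c["view"])
    save(c,f"w{i}"); o,r=ray(c,(280,210)); print(np.round(o,3),np.round(r,2),c["intrinsics"][0][0],get_obs()["time_s"])
E
```

```text
[0.47  0.495 0.454] [-0.   -0.28 -0.96] 313.0875918685094 1.225
[0.501 0.306 0.455] [-0.   -0.28 -0.96] 313.0875918685094 2.0667
[0.441 0.136 0.455] [-0.   -0.28 -0.96] 313.0875918685094 2.8667
```

View pics/w0.png

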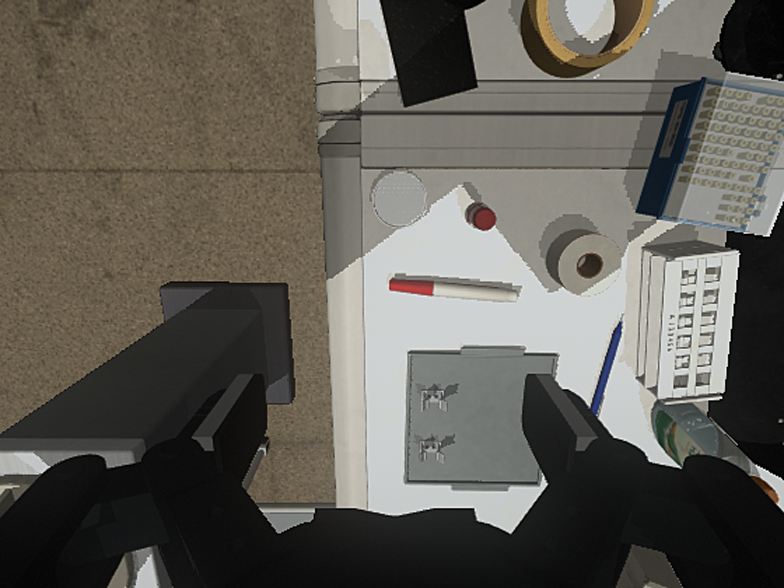

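View pics/w1.png

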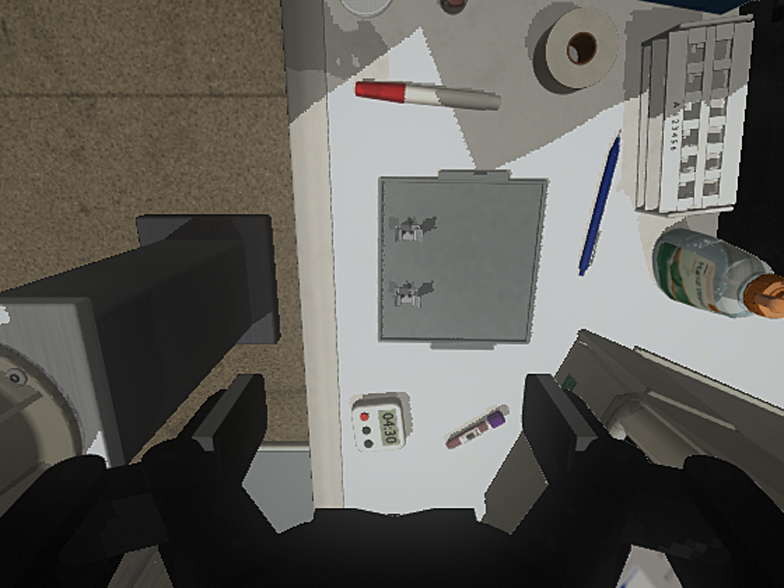

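View pics/w2.png

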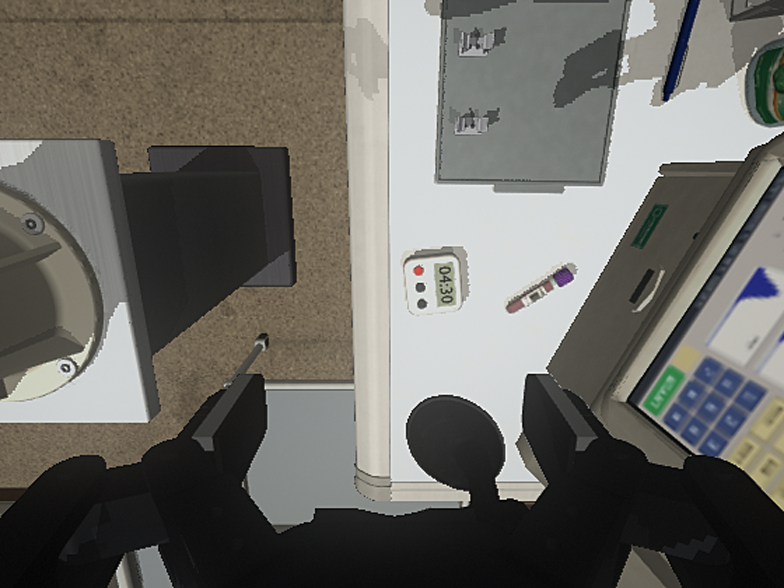

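Wrist views (1.4x pixels). w0: dish (398,198), vial cap (481,216), marker (389,285)–(519,295). w1: tray corners (380,178), (547,180), (529,343), (380,341), clips (407,230) and (406,297). w2: timer centre (435,283), button column at (418,270)–(422,304) on the robot side.

```bash
cat > cap.py <<'E'
from h import *
import pickle
D={"top":viewer.read_camera("top"),"scene":viewer.read_camera("scene")}
for n,p in {"L":(.50,.36,.22),"L2":(.50,.40,.30),"T":(.52,.17,.24),"T2":(.52,.11,.24),"M":(.48,-.045,.22),"M2":(.48,-.02,.30)}.items():
    bot.reach(p,down(-np.pi/2)); bot.dwell(.2); D[n]=viewer.read_camera("wrist")
pickle.dump(D,open("D.pkl","wb")); print(get_obs()["time_s"])
E
python3 cap.py; cat > meas.py <<'E'
from h import *
import pickle
D=pickle.load(open("D.pkl","rb"))
for n in ("T","T2","top"):
    c=D[n];f=c["frame"].astype(int);h=cv2.cvtColor(c["frame"],cv2.COLOR_RGB2HSV)
    m=(h[...,1]<40)&(h[...,2]>75)&(h[...,2]<150)
    t=proj(c,(.567,.203,.003)).astype(int);m=cv2.morphologyEx(m.astype(np.uint8),cv2.MORPH_OPEN,np.ones((3,3)))
    b=[b for b in blobs(m,200) if b[2][t[1]-3:t[1]+4,t[0]-3:t[0]+4].any()][0]
    ct=max(cv2.findContours(b[2].astype(np.uint8),0,2)[0],key=cv2.contourArea)
    P=np.array([onplane(c,q,.006)[:2] for q in ct[:,0]],np.float32)*1000
    r=cv2.minAreaRect(P);print(n,b[0],np.round(r[0],1),np.round(r[1],1),round(r[2],2))
    np.save(f"tray_{n}.npy",P)
for n in ("L","L2","top","scene"):
    c=D[n];f=c["frame"].astype(int);m=(f[...,0]>1.6*f[...,1]+20)&(f[...,0]>1.6*f[...,2]+10)&(f[...,0]>60)
    for s,ce,mm in blobs(m,12):
        p=onplane(c,ce,.01)
        if .42<p[0]<.66 and .3<p[1]<.5: print(n,'red',s,np.round(ce,1),np.round(p,4))
c=D["L"];save(c,"L",1.4);c=D["T"];save(c,"T",1.4)
E
python3 meas.py
```

```text
8.5667
T [  248     0   246   229 31533] [612.5 238.9] [242.1 256.5] 89.09
T2 [  246     0   212   187 26304] [591.2 202.8] [188.5 216.6] 88.22
top [ 241  175   89   82 5696] [566.1 204.3] [190.3 169.4] 89.65
L red [327  91  23  23 377] [338.4 101.8] [0.5596 0.4487 0.01  ]
L red [248 170  42  16 418] [268.9 177.7] [0.4882 0.3712 0.01  ]
L2 red [320 133  15  16 186] [327.1 140.8] [0.559  0.4442 0.01  ]
L2 red [256 190  34  12 263] [272.5 195.8] [0.4879 0.3713 0.01  ]
top red [170 200   8   9  60] [173.5 204. ] [0.5593 0.4552 0.01  ]
top red [202 231  10  21 119] [206. 240.] [0.4875 0.3705 0.01  ]
scene red [193 211  22  10 131] [204.1 215.3] [0.4832 0.3643 0.01  ]
```

View pics/L.png

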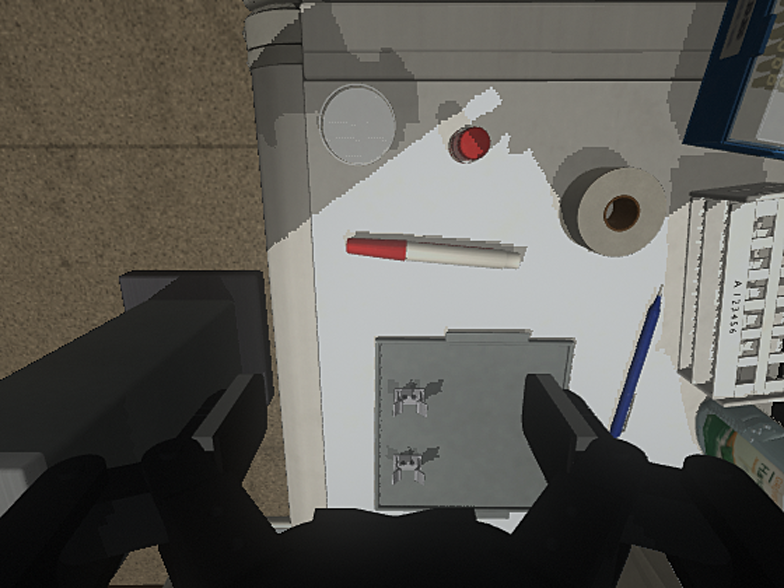

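View pics/T.png

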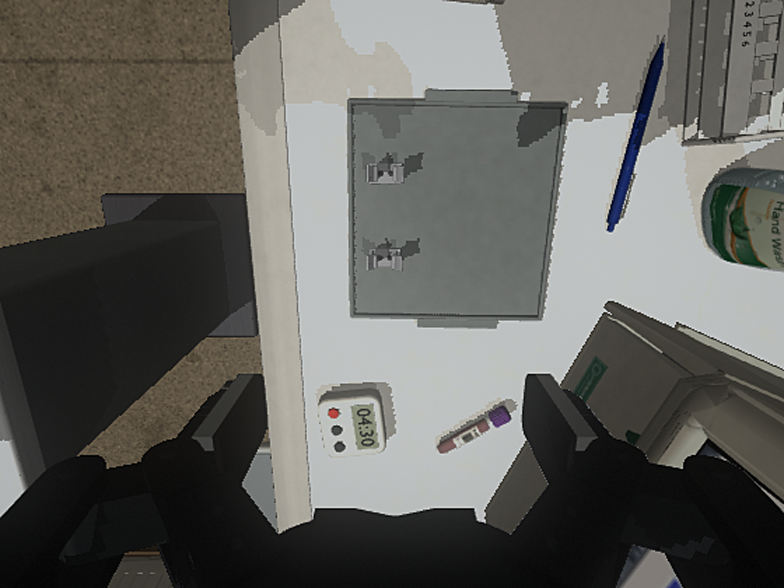

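L view (1.4x pixels): dish rim circle at (357,124) with r≈39, cap (471,143), marker ends (347,246) and (521,260). T view: tray corners (349,100), (567,102), (541,319), (352,317); clips (385,172) and (385,258); timer buttons (333,413), (337,430), (339,447).

```bash
cat > meas2.py <<'E'
from h import *
import pickle
D=pickle.load(open("D.pkl","rb"))
def edgepts(c,a,b,z=.006,lo=.05,hi=.95,skip=None):
    # strongest bright(out)->dark(in) gradient along normals of the rough edge a-b (world points)
    g=cv2.GaussianBlur(cv2.cvtColor(c["frame"],cv2.COLOR_RGB2GRAY).astype(np.float32),(3,3),0)
    a,b=np.array(a),np.array(b);n=np.array([b[1]-a[1],a[0]-b[0]])/np.linalg.norm(b-a);out=[]
    s=np.arange(-.009,.0091,.0005)
    for t in np.linspace(lo,hi,60):
        if skip and skip[0]<t<skip[1]: continue
        P=[proj(c,np.r_[a+t*(b-a)+k*n,z]) for k in s]
        v=cv2.remap(g,np.float32([[p[0] for p in P]]),np.float32([[p[1] for p in P]]),1)[0]
        d=np.gradient(v);out.append(a+t*(b-a)+s[np.argmax(d)]*n)
    return np.array(out,np.float32)
def line(P):
    vx,vy,x,y=cv2.fitLine(P*1000,cv2.DIST_L1,0,.01,.01).ravel();return np.array([x,y]),np.array([vx,vy])
def inter(l,m):
    t=np.linalg.solve(np.c_[l[1],-m[1]],m[0]-l[0]);return l[0]+t[0]*l[1]
q=[(349,100),(352,317),(541,319),(567,102)] # FL, FR, BR, BL  -> order so normal points outwards
for n in ("T","top"):
    c=D[n]
    if n=="T": C=[onplane(c,np.array(p)/1.4,.006)[:2] for p in q]; print(np.round(C,4).tolist())
    L=[]
    for i in range(4):
        a,b=C[i],C[(i+1)%4];m=np.mean(C,0)
        if np.dot(np.array([b[1]-a[1],a[0]-b[0]]),(a+b)/2-m)<0:a,b=b,a
        L.append(line(edgepts(c,a,b,skip=(.25,.75) if i%2 else None)))
    K=[inter(L[i-1],L[i]) for i in range(4)];K=np.array(K)
    x=(K[2]+K[3]-K[0]-K[1])/2;y=(K[0]+K[3]-K[1]-K[2])/2
    print(n,"centre",np.round(K.mean(0),1),"size",np.linalg.norm(x).round(1),np.linalg.norm(y).round(1),"yaw",np.arctan2(x[1],x[0]).round(3),np.arctan2(-y[0],y[1]).round(3))
def T2(name,pa,na,pb,nb):
    p,e=tri(D[na],pa,D[nb],pb);print(name,np.round(p*1000,1),round(e*1000,1))
T2("cap",(338.4,101.8),"L",(327.1,140.8),"L2");T2("cap",(338.4,101.8),"L",(173.5,204),"top")
T2("red",(268.9,177.7),"L",(272.5,195.8),"L2");T2("red",(268.9,177.7),"L",(206,240),"top")
for nm,p in {"mkA":(347,246),"mkB":(521,260)}.items():print(nm,onplane(D["L"],np.array(p)/1.4,.008).round(4))
for n,z in (("L",.012),("L2",.012)):
    c=D[n];g=cv2.cvtColor(c["frame"],cv2.COLOR_RGB2GRAY);p=proj(c,(.475,.456,z));r=22 if n=="L2" else 29
    u,v=int(p[0])-45,max(int(p[1])-45,0);h=cv2.HoughCircles(g[v:v+90,u:u+90],cv2.HOUGH_GRADIENT,1,20,param1=60,param2=8,minRadius=r-4,maxRadius=r+4)
    k=h[0][0];D[n+"d"]=k[:2]+[u,v];print("dish",n,D[n+"d"],k[2],onplane(c,D[n+"d"],z).round(4))
T2("dish","" or D["Ld"],"L",D["L2d"],"L2")
# timer
for n in ("T","T2","M","M2","top"):
    c=D[n];f=c["frame"].astype(int);g=f.sum(2)/3
    out=[]
    for s,ce,mm in blobs((f[...,0]>1.6*f[...,1]+20)&(f[...,0]>60),4)+blobs((g<90),4):
        p=onplane(c,ce,.019)
        if .44<p[0]<.52 and -.03<p[1]<.06 and s[4]<200: out.append((s[4],ce.round(1).tolist(),p.round(4).tolist()))
    print(n,out)
save(D["M"],"M",4,[int(v) for v in np.r_[proj(D["M"],(.48,.015,.018))-[70,60],proj(D["M"],(.48,.015,.018))+[70,60]]])
E
python3 meas2.py
```

```text
[[0.4873, 0.2923], [0.4851, 0.1191], [0.6494, 0.1175], [0.6518, 0.2912]]
T centre [567.9 205.5] size 168.4 175.4 yaw -0.017 -0.017
top centre [566.2 203.9] size 169.1 175.6 yaw -0.015 -0.012
cap [553.4 447.   47.4] 0.6
cap [553.7 447.5  40.2] 1.2
red [488.  371.    8.9] 0.3
red [488.  370.8   7.8] 0.3
mkA [0.4653 0.3731 0.008 ]
mkB [0.6015 0.3617 0.008 ]
dish L [255.5  88.5] 28.0 [0.4761 0.4613 0.012 ]
dish L2 [259.5 121.5] 19.9 [0.4724 0.4682 0.012 ]
dish [469.  467.3 -62.1] 3.2
T [(np.int32(37), [237.9, 294.9], [0.4669, 0.0327, 0.019]), (np.int32(12), [238.3, 292.3], [0.4677, 0.0363, 0.019]), (np.int32(53), [260.0, 297.4], [0.4946, 0.0291, 0.019]), (np.int32(42), [240.1, 306.7], [0.4691, 0.0155, 0.019]), (np.int32(25), [261.7, 309.6], [0.4965, 0.0113, 0.019]), (np.int32(32), [262.4, 315.5], [0.4973, 0.0026, 0.019]), (np.int32(44), [242.1, 318.8], [0.4711, -0.0023, 0.019])]
T2 [(np.int32(41), [236.0, 250.9], [0.4668, 0.0323, 0.019]), (np.int32(175), [251.9, 238.0], [0.4863, 0.0488, 0.019]), (np.int32(9), [238.4, 248.6], [0.4698, 0.0353, 0.019]), (np.int32(63), [259.0, 253.9], [0.494
[... 856 characters left out ...]
0035, 0.019])]
M2 [(np.int32(41), [271.1, 136.1], [0.4668, 0.032, 0.019]), (np.int32(28), [292.5, 135.6], [0.4936, 0.0327, 0.019]), (np.int32(24), [293.2, 143.5], [0.4947, 0.0229, 0.019]), (np.int32(32), [272.9, 150.0], [0.4689, 0.0149, 0.019]), (np.int32(19), [294.3, 153.8], [0.4961, 0.01, 0.019]), (np.int32(25), [294.8, 160.5], [0.4969, 0.0016, 0.019]), (np.int32(27), [274.9, 163.9], [0.4713, -0.0028, 0.019])]
top [(np.int32(13), [360.2, 268.5], [0.4651, 0.0305, 0.019]), (np.int32(23), [353.2, 263.0], [0.475, 0.0463, 0.019]), (np.int32(8), [365.5, 255.6], [0.4941, 0.0211, 0.019]), (np.int32(4), [360.8, 257.5], [0.4888, 0.031, 0.019]), (np.int32(9), [368.1, 268.3], [0.4675, 0.0135, 0.019])]
```

View pics/M.png

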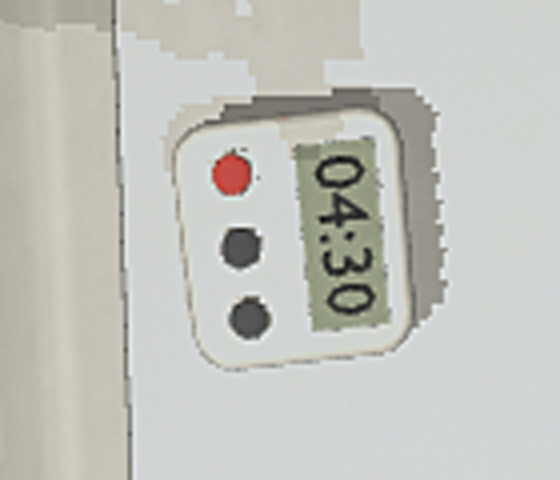

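Timer crop M (4x): corners about (178,125), (395,108), (410,350), (205,368), buttons at (232,173), (241,248), (250,318). That puts its yaw near +0.12 rad, buttons already to the front.

```bash
python3 - <<'E'
from h import *
import pickle
D=pickle.load(open("D.pkl","rb"))
ims=[]
for n,f in (("L2",6),("top",6)):
    c=D[n];p=proj(c,(.515,.45,.02)).astype(int);o=p-[32,46];im=c["frame"][o[1]:o[1]+92,o[0]:o[0]+64,::-1];print(n,o)
    ims.append(cv2.resize(im,None,fx=f,fy=f,interpolation=cv2.INTER_CUBIC))
cv2.imwrite("pics/dv.png",np.hstack(ims))
c=D["M"];o=(proj(c,(.48,.015,.018))-[70,60]).astype(int)
for q in [(178,125),(395,108),(410,350),(205,368),(294,240)]: print(onplane(c,o+np.array(q)/4,.015).round(4))
E
```

```text
L2 [261  90]
top [139 176]
[0.4537 0.0432 0.015 ]
[0.5077 0.0473 0.015 ]
[ 0.5132 -0.0125  0.015 ]
[ 0.4593 -0.0173  0.015 ]
[0.4827 0.0154 0.015 ]
```

View pics/dv.png

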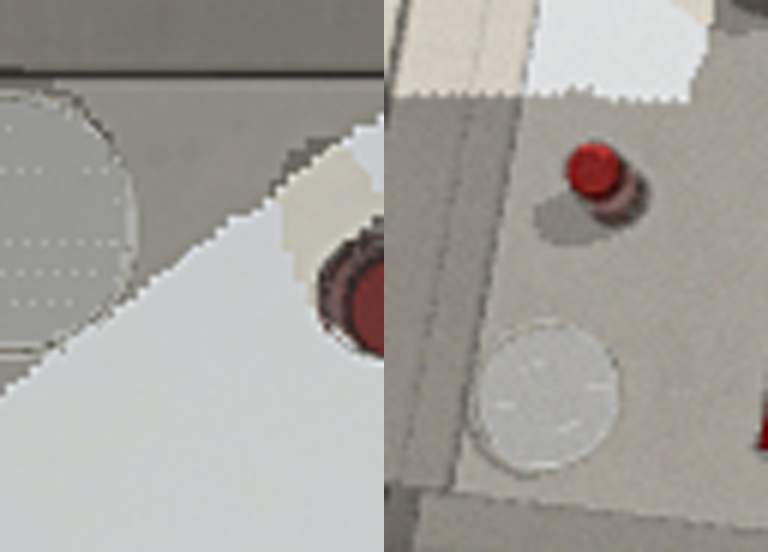

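L2 crop: dish circle centre (5,220), r 132. Top crop: dish centre (543,396), cap top centre (595,172) in the mosaic.

```bash
python3 - <<'E'
from h import *
import pickle
D=pickle.load(open("D.pkl","rb"))
pd={"L":(255.2,88.5),"L2":(261.9,126.7),"top":(165.5,242.)}
for n,p in pd.items():print(n,onplane(D[n],p,.012).round(4))
print([np.round(v,4) for v in tri(D["L"],pd["L"],D["top"],pd["top"])],[np.round(v,4) for v in tri(D["L"],pd["L"],D["L2"],pd["L2"])])
a=(474/1.4,142.5/1.4);print("cap",[np.round(v,4) for v in tri(D["L"],a,D["top"],(174.2,204.7))],onplane(D["L"],a,.052).round(4),onplane(D["top"],(174.2,204.7),.052).round(4))
# timer button heights
print([np.round(v,4) for v in tri(D["M"],(268.9,134.4),D["T"],(240.1,306.7))])
E
```

```text
L [0.4758 0.4613 0.012 ]
L2 [0.4753 0.4619 0.012 ]
top [0.4722 0.4578 0.012 ]
[array([ 0.4744,  0.4628, -0.0072]), np.float64(0.0002)] [array([0.4752, 0.4617, 0.0061]), np.float64(0.0004)]
cap [array([0.5549, 0.448 , 0.0308]), np.float64(0.0024)] [0.5524 0.4469 0.052 ] [0.5493 0.4428 0.052 ]
[array([0.4688, 0.0141, 0.0167]), np.float64(0.0)]
```

```bash
cat >> h.py <<'E'
def fz(): return get_obs()["wrist_force"]
def st(t=""):
    o=get_obs();print(t,"t",round(o["time_s"],1),"pos",np.round(o["position"],4),"F",np.round(o["wrist_force"],1),"w",round(o["gripper_width"],4),"g",round(o["grip_force"],1))
E
python3 - <<'E'
from h import *
bot.reach((.483,.0152,.15),down(.1)); bot.move_gripper(.075,40); print(bot.tcp_to_tips)
bot.servo_line((.483,.0152,.030)); st()
f0=fz()[2]; z=.030
while z>.003:
    z-=.0015; bot.servo_line((.483,.0152,z),velocity=.03)
    if abs(fz()[2]-f0)>2: break
st("contact")
E
```

```text
0.017
 t 11.2 pos [0.4835 0.0152 0.0305] F [-0.2 -0.  -0.2] w 0.0752 g 0.0
contact t 15.0 pos [0.4832 0.0152 0.0078] F [-1.4 -0.   6. ] w 0.0751 g 2.7
```

The tips are 7.8 mm ahead of the TCP at 75 mm opening, so they drop as the fingers close. Next is the timer grasp.

```bash
cat >> h.py <<'E'
TC=np.array([.5672,.205]);TY=-.016
def tray(x,y): c,s=np.cos(TY),np.sin(TY); return TC+[c*x-s*y,s*x+c*y]
E
python3 - <<'E'
from h import *
x,y=.483,.0152
bot.servo_line((x,y,.0185)); bot.move_gripper(.050,40); st("grip")
bot.servo_line((x,y,.12),velocity=.15); st("lift")
px,py=tray(.020,-.042); print(px,py)
bot.servo_line((px-.03,py,.12),ori=down(TY+0.0)); c=viewer.read_camera("wrist"); save(c,"tm",1)
st()
f0=fz()
bot.servo_line((px,py,.06));bot.servo_line((px,py,.0185+.003+.004),velocity=.08)
z=.0255
while z>.0175:
    z-=.001; bot.servo_line((px,py,z),velocity=.03)
    if fz()[2]-f0[2]>2: break
st("down")
bot.move_gripper(.072); st("open"); bot.servo_line((px,py,.15)); st()
E
```

```text
grip t 15.5 pos [0.483  0.0152 0.0185] F [-1.3  0.5  7.9] w 0.0611 g 42.0
lift t 16.3 pos [0.4824 0.0152 0.1193] F [-0.1  0.6 -1.5] w 0.0608 g 43.5
0.5865254687262459 0.16268538953847153
 t 17.6 pos [0.5561 0.162  0.1199] F [ 0.2 -0.3 -1.6] w 0.0606 g 43.5
down t 19.8 pos [0.5867 0.1627 0.0216] F [ 0.1 -0.5  1.6] w 0.0608 g 43.7
open t 20.1 pos [0.5865 0.1627 0.0214] F [-0.6 -0.  -0.7] w 0.0721 g 0.0
 t 21.1 pos [0.5859 0.1625 0.1491] F [-0.6  0.1 -0.1] w 0.0719 g 0.0
```

```bash
python3 - <<'E'
from h import *
x,y=.475,.4605
bot.reach((x,y,.15),down(0)); bot.move_gripper(.075,25); st()
bot.servo_line((x,y,.05)); f=fz()[2]; bot.servo_line((x,y,.016),velocity=.08); st("at"); bot.move_gripper(.040,25); st("grip")
bot.servo_line((x,y,.15)); st("lift")
save(viewer.read_camera("scene"),"s_d",3,(120,130,400,330))
E
```

```text
t 22.5 pos [0.4758 0.4595 0.1501] F [0.3 0.5 0.6] w 0.0747 g 0.0
at t 23.9 pos [0.4748 0.4603 0.0155] F [0.6 0.3 0.6] w 0.0753 g 0.0
grip t 24.2 pos [0.4753 0.4608 0.0167] F [-0.1 -0.2  4.5] w 0.0532 g 26.6
lift t 25.3 pos [0.4745 0.46   0.149 ] F [ 0.1 -0.3 -0.3] w 0.0534 g 26.3
```

View pics/s_d.png

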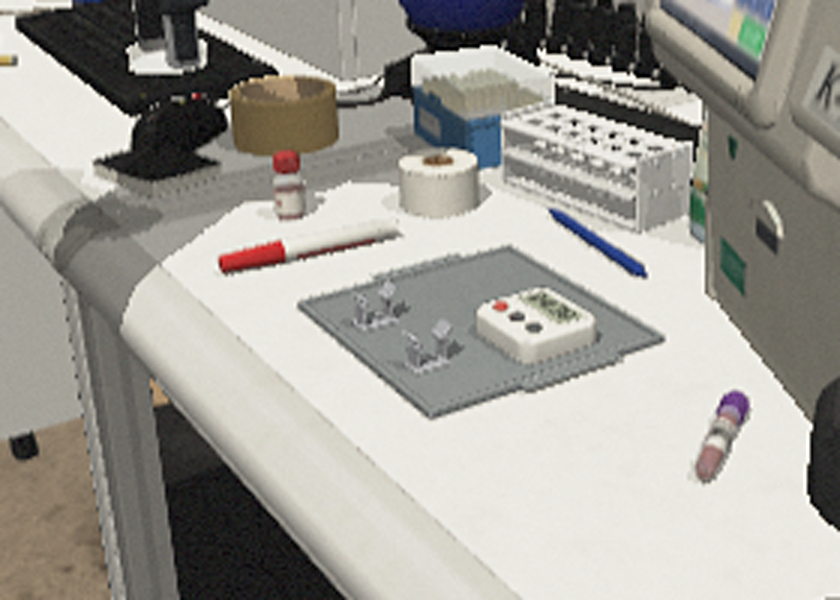

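The timer lies in the tray's right half with its buttons to the clips (crop 500–600, 290–360), and the gripper holds the dish at top left. I'll place the dish, then move the vial.

```bash
python3 - <<'E'
from h import *
px,py=tray(.020,.043); q=down(-np.pi/2+TY)
bot.reach((px,py,.15),q); bot.servo_line((px,py,.05)); f0=fz()[2]
z=.0235; bot.servo_line((px,py,z),velocity=.08)
while z>.015:
    z-=.001; bot.servo_line((px,py,z),velocity=.03)
    if fz()[2]-f0>1.5: break
st("down"); bot.move_gripper(.066); st("open"); bot.servo_line((px,py,.12))
x,y=.552,.446
bot.reach((x,y,.18),q); bot.move_gripper(.055,25)
bot.servo_line((x,y,.09)); c=viewer.read_camera("wrist"); bot.servo_line((x,y,.0345),velocity=.08); st("vial"); bot.move_gripper(.012,25); st("grip")
save(viewer.read_camera("top"),"t_v",3,(140,140,400,340))
E
```

```text
down t 28.8 pos [0.588  0.2477 0.0197] F [-1.2 -0.5  2.8] w 0.0532 g 26.6
open t 29.0 pos [0.5878 0.2476 0.0194] F [-0.4 -0.4  0.3] w 0.0659 g 0.0
vial t 32.6 pos [0.5522 0.4462 0.0347] F [-0.7 -0.3  0.6] w 0.0549 g 0.0
grip t 33.0 pos [0.5523 0.4463 0.0352] F [-0.6 -0.7  5.1] w 0.0224 g 24.5
```

View pics/t_v.png

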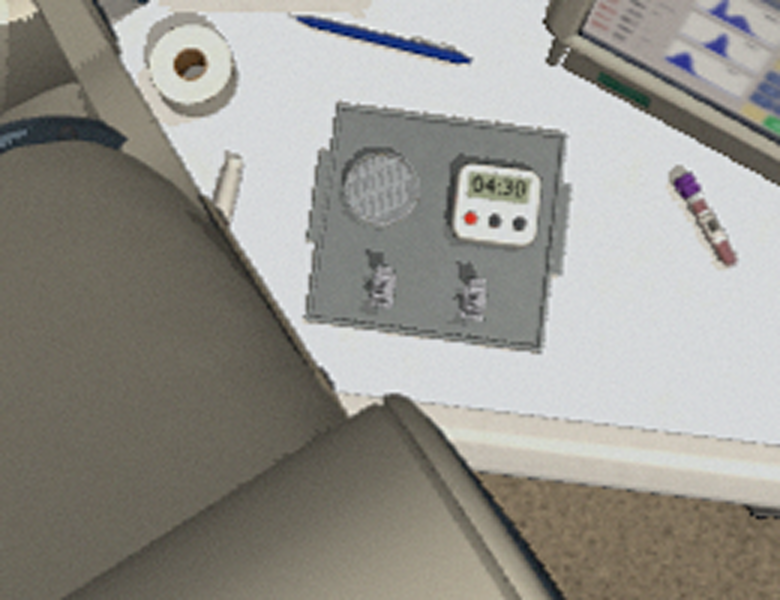

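Dish (380,187) and timer (496,203) are well placed on the tray. The vial is gripped, so I carry it to the dish.

```bash
python3 - <<'E'
from h import *
x,y=.552,.446;px,py=tray(.020,.043)
bot.servo_line((x,y,.13),velocity=.1); st("lift")
bot.servo_line((px,py,.13),velocity=.15)
bot.servo_line((px,py,.055),velocity=.1); f0=fz()[2]; z=.047; bot.servo_line((px,py,z),velocity=.05)
while z>.036:
    z-=.001; bot.servo_line((px,py,z),velocity=.03)
    if fz()[2]-f0>1.5: break
st("down"); bot.move_gripper(.045); st("open"); bot.servo_line((px,py,.16),velocity=.1)
# marker
A,B=np.array([.4653,.3731]),np.array([.6015,.3617]); m=(A+B)/2; th=np.arctan2(*(B-A)[::-1]); print(m,th)
bot.reach((m[0]-.0,m[1]-.10,.22),down(-np.pi/2)); bot.dwell(.2); c=viewer.read_camera("wrist"); save(c,"mk",1.4); import pickle; pickle.dump(c,open("mk.pkl","wb")); st()
print(bot.solve_ik((m[0],m[1],.1),down(th)),bot.solve_ik((*tray(-.054,0),.1),down(TY-np.pi/2)))
E
```

```text
lift t 34.1 pos [0.5516 0.4456 0.1291] F [ 0.5  0.  -0.6] w 0.0225 g 24.5
down t 38.6 pos [0.588  0.2477 0.0401] F [-0.2  0.1  1.2] w 0.0225 g 24.6
open t 38.9 pos [0.5878 0.2477 0.0399] F [0.6 0.1 0.1] w 0.045 g 0.0
[0.5334 0.3674] -0.08350579621789689
 t 41.0 pos [0.5335 0.2669 0.2187] F [ 0.4  0.8 -0.3] w 0.0448 g 0.0
[ 6.00846106e-01  5.49287670e-01  1.69157597e+00 -4.44089210e-16
  9.00729009e-01 -8.86444425e-01] [ 3.78769582e-01  4.30324652e-01  1.90573946e+00 -4.44089210e-16
  8.05528544e-01  3.94769582e-01]
```

View pics/mk.png

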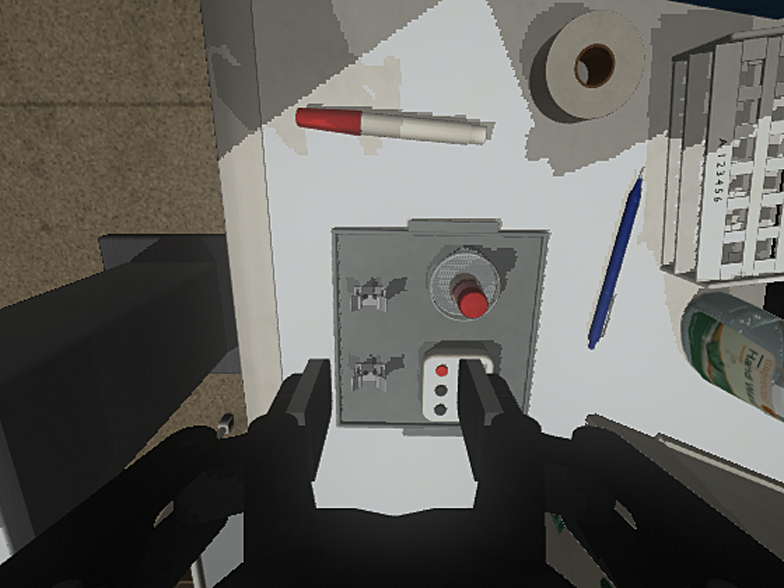

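The vial stands in the dish (cap 472,303), and the marker ends are at (297,117) and (487,133). I'll zoom in on the clips for an exact fit.

```bash
python3 - <<'E'
from h import *
import pickle
c=pickle.load(open("mk.pkl","rb"));T=pickle.load(open("D.pkl","rb"))["T"]
for p in [(297,117),(487,133)]: print(onplane(c,np.array(p)/1.4,.008).round(4))
ims=[]
for k in (c,T):
    p=proj(k,(*tray(-.054,0),.02)).astype(int);o=p-[24,44];print(o)
    ims.append(cv2.resize(k["frame"][o[1]:o[1]+84,o[0]:o[0]+54,::-1],None,fx=7,fy=7,interpolation=cv2.INTER_CUBIC))
    for y in(.034,-.034):
      for x,z in((-.054,.028),(-.054,.013)): 
        q=(proj(k,(*tray(x,y),z))-o+.5)*7; cv2.circle(ims[-1],(int(q[0]),int(q[1])),3,(0,255,0) if z>.02 else (0,0,255),1)
cv2.imwrite("pics/clips.png",np.hstack(ims))
E
```

```text
[0.4652 0.3735 0.008 ]
[0.6009 0.3627 0.008 ]
[238 200]
[249 111]
```

View pics/clips.png

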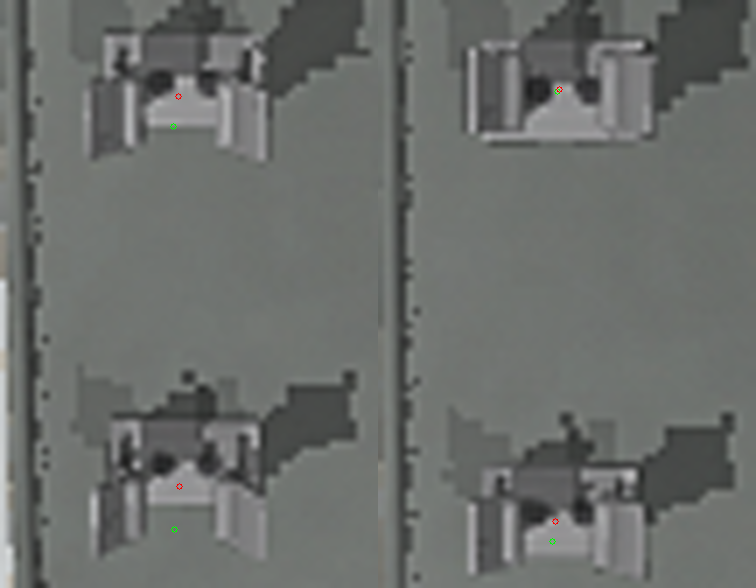

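Clip jaw tops centre about 1 mm behind my prediction (mosaic x 179 vs 173, 561 vs 558), so I correct by +0.9 mm.

```bash
python3 - <<'E'
from h import *
mx,my=.533,.3677; th=np.arctan2(.3627-.3735,.6009-.4652)
bot.reach((mx,my,.12),down(th)); bot.servo_line((mx,my,.05)); bot.servo_line((mx,my,.019),velocity=.08); st("at")
bot.move_gripper(.005,90); st("grip"); zg=get_obs()["position"][2]
bot.servo_line((mx,my,.15)); st("lift")
px,py=tray(-.0531,0); bot.reach((px,py,.15),down(TY-np.pi/2))
bot.servo_line((px,py,.065)); bot.servo_line((px,py,zg+.024),velocity=.05); st("above"); f0=fz()
z=zg+.024
while z>zg+.0025:
    z-=.001; bot.servo_line((px,py,z),velocity=.03); F=fz()-f0
    print(round((z-zg)*1000,1),round((get_obs()["position"][2]-zg)*1000,1),np.round(F,1))
    if F[2]>45: break
st("end")
E
```

```text
at t 43.3 pos [0.5327 0.3675 0.0184] F [-0.6  0.2  0.6] w 0.0448 g 0.0
grip t 43.7 pos [0.5334 0.3679 0.0198] F [-0.5  0.1  5.9] w 0.0122 g 88.4
lift t 44.8 pos [0.5324 0.3673 0.149 ] F [ 0.4 -0.7 -0.1] w 0.0121 g 88.0
above t 47.2 pos [0.514  0.2058 0.0435] F [-0.5  0.2 -1.1] w 0.0121 g 88.0
23.0 23.1 [0.  0.3 0.8]
22.0 22.0 [-2.4 -3.   9.5]
21.0 21.0 [-2.   0.6  3.3]
20.0 20.0 [-2.2  2.9  4.4]
19.0 19.1 [-2.5  2.8  6. ]
18.0 18.2 [-3.9  2.9  7.6]
17.0 17.4 [-3.3  4.6  8.8]
16.0 16.5 [-3.2  4.2 10.8]
15.0 16.1 [-3.6  1.6 16.2]
14.0 15.9 [-5.9 -0.2 25.5]
13.0 15.7 [-8.5 -1.5 36.5]
12.0 15.5 [-10.8  -2.2  48.6]
end t 50.2 pos [0.5154 0.2064 0.0353] F [-11.3  -2.   47.6] w 0.0049 g 25.3
```

The fingers shut to 5 mm, so the marker slipped out of the grip. I back off and measure it numerically.

```bash
cat > look.py <<'E'
from h import *
import pickle,sys
bot.reach((.52,.145,.24),down(-np.pi/2)); bot.dwell(.3)
W=viewer.read_camera("wrist");bot.reach((.49,.10,.24),down(-np.pi/2)); bot.dwell(.3);W2=viewer.read_camera("wrist");D={"W":W,"W2":W2,"S":viewer.read_camera("scene"),"P":viewer.read_camera("top")};pickle.dump(D,open("D2.pkl","wb"))
for n,c in D.items():
    f=c["frame"].astype(int);m=(f[...,0]>1.6*f[...,1]+20)&(f[...,0]>1.6*f[...,2]+10)&(f[...,0]>60)
    for s,ce,mm in blobs(m,12):
        p=onplane(c,ce,.02)
        if .42<p[0]<.68 and .05<p[1]<.5:
            r=cv2.minAreaRect(np.argwhere(mm)[:,::-1].astype(np.float32));print(n,s,ce.round(1),p.round(3),np.round(r[1],1))
st()
E
python3 - <<'E'
from h import *
p=get_obs()["position"]; bot.servo_line((p[0],p[1],.15),velocity=.1); st("up")
E
python3 look.py; python3 -c "
from h import *
import pickle
D=pickle.load(open('D2.pkl','rb'));c=D['W'];p=proj(c,(*tray(-.02,0),.02)).astype(int)
a=c['frame'][max(p[1]-110,0):p[1]+110,p[0]-80:p[0]+90,::-1];s=D['S'];q=proj(s,(*tray(-.02,0),.02)).astype(int);b=s['frame'][q[1]-40:q[1]+40,q[0]-60:q[0]+60,::-1]
a=cv2.resize(a,None,fx=580/a.shape[0],fy=580/a.shape[0],interpolation=2);b=cv2.resize(b,(350,233),interpolation=2);b=np.vstack([b,np.zeros((580-233,350,3),np.uint8)])
cv2.imwrite('pics/slip.png',np.hstack([a,b])[:,:800])"
```

```text
up t 51.6 pos [0.515  0.2062 0.1493] F [-0.6 -0.   0.9] w 0.0051 g 0.0
W [269  45  15  49 635] [275.8  70. ] [0.514 0.265 0.02 ] [48. 14.]
W [344  74  23  24 409] [355.4  85.4] [0.596 0.251 0.02 ] [20.5 24. ]
W [326 151   9   8  56] [329.8 154.4] [0.572 0.181 0.02 ] [8. 7.]
W2 [297   0  16  46 649] [304.5  22.9] [0.514 0.263 0.02 ] [45. 15.]
W2 [378  19  26  27 519] [390.4  31.9] [0.598 0.255 0.02 ] [22.  28.7]
W2 [355 107   9  10  69] [358.8 111.2] [0.572 0.181 0.02 ] [9. 8.]
S [270 201  10   9  76] [274.4 204.7] [0.622 0.306 0.02 ] [8. 9.]
S [231 222  13  10  62] [235.9 225.9] [0.504 0.258 0.02 ] [12.  7.]
P [263 194   9  10  69] [267.  198.4] [0.595 0.248 0.02 ] [9. 8.]
P [245 231  21   8 127] [254.9 234.3] [0.512 0.265 0.02 ] [20.1  6.5]
 t 53.2 pos [0.4901 0.1003 0.2399] F [-0.3  0.5  1.1] w 0.0049 g 0.0
```

View pics/slip.png

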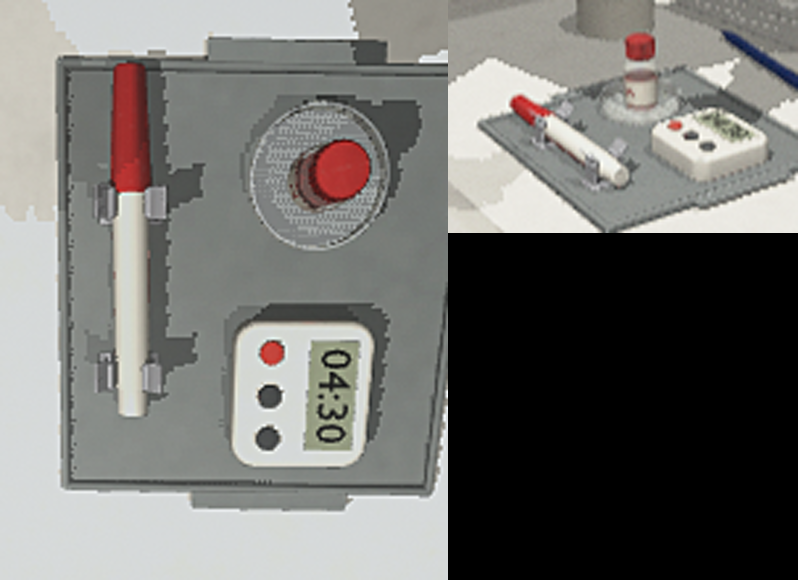

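Final picture: vial in dish, timer in place. The marker lies along the clips with both clips' jaws overlapping its sides (left crop 117–147 vs marker 113–150), so it looks snapped in, but shifted to the left. I'll measure how far and how high.

```bash
python3 - <<'E'
from h import *
import pickle
D=pickle.load(open('D2.pkl','rb'));c=D['W'];o=proj(c,(*tray(-.02,0),.02)).astype(int);o=np.array([o[0]-80,max(o[1]-110,0)]);k=580/min(220,10**9) if o[1]>0 else None;print(o,k)
def tr(p):
    d=np.array(p[:2])-TC;cs,s=np.cos(TY),np.sin(TY);return np.round([(cs*d[0]+s*d[1])*1000,(-s*d[0]+cs*d[1])*1000],1)
if k is None: p=proj(c,(*tray(-.02,0),.02)).astype(int);k=580/(p[1]+110)
A=o+np.array((130,62))/k;B=o+np.array((132,416))/k
for z in(.013,.027):
    a,b=onplane(c,A,z),onplane(c,B,z);print(z,tr(a),tr(b),"mid",tr((a+b)/2),"len",np.linalg.norm(a-b).round(4))
# red/white boundary ends of red blob in each view -> triangulate
P={}
for n in("W","W2","P","S"):
    f=D[n]["frame"].astype(int);m=(f[...,0]>1.6*f[...,1]+20)&(f[...,0]>1.6*f[...,2]+10)&(f[...,0]>60)
    b=[b for b in blobs(m,12) if abs(onplane(D[n],b[1],.02)[0]-.51)<.012 and onplane(D[n],b[1],.02)[1]>.22][0]
    P[n]=b;pts=np.argwhere(b[2])[:,::-1].astype(float)
    e=np.array([onplane(D[n],q,.02)[1] for q in pts]);lo=pts[e<np.quantile(e,.06)].mean(0);P[n]=(lo,b[1]);print(n,lo.round(1))
for x,y in(("W","S"),("W","P"),("P","S"),("W","W2"),("W2","S")):
    p,e=tri(D[x],P[x][0],D[y],P[y][0]);print(x,y,"bound",tr(p),p.round(4),e.round(4))
    p,e=tri(D[x],P[x][1],D[y],P[y][1]);print("   cent",tr(p),p.round(4),e.round(4))
E
```

```text
[227  21] 2.6363636363636362
0.013 [-53.8  84.2] [-51.3 -52.6] mid [-52.6  15.8] len 0.1368
0.027 [-53.6  81.4] [-51.1 -50. ] mid [-52.4  15.7] len 0.1313
W [275.8  91.7]
W2 [304.5  43.8]
P [264.  234.8]
S [238.  229.8]
W S bound [-58.9  42.2] [0.5089 0.2481 0.0144] 0.0115
   cent [-56.7  61.8] [0.5115 0.2677 0.0142] 0.0059
W P bound [-53.9  39.4] [0.514  0.2453 0.0138] 0.0004
   cent [-54.5  60.2] [0.5137 0.2661 0.009 ] 0.0018
P S bound [-59.6  41.2] [0.5083 0.2471 0.0162] 0.0113
   cent [-58.2  59.9] [0.51   0.2658 0.016 ] 0.0048
W W2 bound [-53.7  39.3] [0.5141 0.2451 0.0186] 0.0001
   cent [-53.9  61.4] [0.5143 0.2672 0.0048] 0.0009
W2 S bound [-58.6  42.7] [0.5093 0.2487 0.0142] 0.0116
   cent [-57.1  60. ] [0.5111 0.2659 0.0151] 0.0066
```

The marker is seated (triangulated height about 14 mm) but sits 15.8 mm to the left, close to the 18 mm limit. I'll nudge its left end rightwards with closed fingers.

```bash
python3 - <<'E'
from h import *
bot.move_gripper(0,40)
q=down(TY-np.pi/2); g=lambda y,z:(*tray(-.0533,y),z)
bot.reach(g(.108,.13),q); bot.servo_line(g(.108,.029),velocity=.12); st("low"); f0=fz()
y=.098; bot.servo_line(g(y,.029),velocity=.05)
while y>.083:
    y-=.001; bot.servo_line(g(y,.029),velocity=.03); F=fz()-f0
    print(round(y*1000),np.round(F,1))
    if np.abs(F).max()>22: break
bot.servo_line(g(y+.012,.029)); bot.servo_line(g(y+.012,.12),velocity=.2); st()
E
python3 look.py
```

```text
low t 55.4 pos [0.5162 0.3141 0.0297] F [ 0.1  0.9 -0.5] w -0.0002 g 0.0
97 [-0.  -0.7 -0.5]
96 [-0.4 -0.3  0.6]
95 [-0.4 -1.5  0.1]
94 [-0.1 -0.6  1.4]
93 [-0.2 -1.5  0.7]
92 [ 0.3 -0.6  0.9]
91 [-0.7 -1.2  0.4]
90 [-0.2 -0.9  1.3]
89 [ 0.2 -0.   0.1]
88 [ 0.5 -1.6  0.3]
87 [ 0.5 -0.6  0.3]
86 [ 0.5 -0.7  0.1]
85 [-0.6  0.2 -0.3]
84 [ 0.2 -1.  -0.2]
83 [-0.5 -1.3 -0.2]
 t 60.4 pos [0.515  0.3005 0.1195] F [-0.1  0.3 -0.9] w -0.0003 g 0.0
W [269  58  15  48 572] [275.2  81.4] [0.514 0.255 0.02 ] [14. 47.]
W [344  75  23  23 407] [355.1  86. ] [0.596 0.251 0.02 ] [22. 22.]
W [325 151   9   9  60] [329.4 154.9] [0.572 0.181 0.02 ] [7.8 7.8]
W2 [296   7  16  53 657] [304.   32.1] [0.513 0.255 0.02 ] [52. 15.]
W2 [378  19  26  27 520] [390.3  32. ] [0.598 0.255 0.02 ] [21.9 29. ]
W2 [355 107   9  10  69] [358.8 111.2] [0.572 0.181 0.02 ] [9. 8.]
S [270 201  10   9  75] [274.4 204.6] [0.622 0.307 0.02 ] [8. 9.]
S [233 224  14  12  58] [238.6 227.9] [0.504 0.247 0.02 ] [13.   7.2]
P [263 194   9  10  69] [267.  198.4] [0.595 0.248 0.02 ] [9. 8.]
P [250 232  21   7 115] [259.3 234.8] [0.512 0.255 0.02 ] [20.  6.]
 t 62.3 pos [0.4901 0.1003 0.2399] F [-0.7 -0.2  0.8] w 0.0 g 0.0
```

It slid about 10 mm (now ~+5.5). I'll press from the top with closed fingers to confirm the seated height and level at both clips.

```bash
python3 - <<'E'
from h import *
q=down(TY-np.pi/2)
bot.reach((*tray(-.0533,0),.12),q)
for y in (.013,-.013):
    g=lambda z:(*tray(-.0533,y),z)
    bot.servo_line(g(.065),velocity=.2); bot.servo_line(g(.055),velocity=.05); f0=fz()[2]; z=.055; o=[]
    while z>.031:
        z-=.001; bot.servo_line(g(z),velocity=.04); F=fz()[2]-f0
        if F>1.5: o.append((round(get_obs()["position"][2]*1000,1),round(F,1)))
        if F>24: break
    print(y,o)
bot.servo_line(g(.12),velocity=.2); st()
E
python3 look.py | grep -v "\[3[2-9][0-9]"
```

```text
0.013 [(np.float64(38.1), np.float64(1.6)), (np.float64(37.8), np.float64(10.4)), (np.float64(37.7), np.float64(20.2)), (np.float64(37.5), np.float64(29.8))]
-0.013 [(np.float64(37.6), np.float64(8.4)), (np.float64(37.5), np.float64(18.6)), (np.float64(37.3), np.float64(27.6))]
 t 75.0 pos [0.5133 0.1927 0.1194] F [-0.  -0.   0.4] w 0.0001 g 0.0
W [269  57  15  49 563] [275.7  80.9] [0.514 0.255 0.02 ] [47.8 14. ]
W2 [296   7  16  53 664] [304.1  32.7] [0.514 0.255 0.02 ] [52. 15.]
S [270 201  10   9  77] [274.4 204.8] [0.622 0.306 0.02 ] [8. 9.]
S [233 224  14  12  59] [238.8 228.1] [0.504 0.246 0.02 ] [12.8  7.2]
P [263 194   9  10  69] [267.  198.4] [0.595 0.248 0.02 ] [9. 8.]
P [250 232  21   7 117] [259.7 234.8] [0.512 0.254 0.02 ] [ 6. 20.]
 t 76.8 pos [0.4901 0.1003 0.2399] F [ 0.3 -0.  -0.6] w 0.0 g 0.0
```

Contact comes at tip height 21 mm on both sides and is stiff, so the marker is fully home and level. Handing in.

```bash
python3 -c "
from h import *
print(bot.hand_in())"
```

```text
the job is handed in; nothing more can be done
None
```

I handed the job in at about 77 s; no verdict came back. The dish, timer and vial are placed on the tray. The marker slipped in the grip on the way down but is now home and level in both clips, about 5 mm off centre along its length. The roll, tube and pen were not touched.

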